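# Pack a collector's gift set into its presentation tray

## Robot

A 6-joint arm with a two-finger parallel gripper is mounted at the origin on the work surface. World frame = base frame: x ahead of the robot, y to its left, z up, the work surface at z = 0. Lengths are in m, angles in rad, forces in N, time in s.
With the tool pointing down it reaches from about 0.35 to 0.975 m from the base axis. Payload 4.9 kg.
Tool frame: the origin (TCP) lies on the mounting face of the last link; the fingertips stand 173 mm ahead of it and the grasp point (between the pads) lies 155 mm ahead of it; z points along the fingers, y is the direction in which the jaws open and shut (so a half turn about z gives the same grasp; the last joint's range is limited). The gripper opens to 85 mm and grips with 20 to 120 N. Pads are 22 mm wide; open, the fingers measure 114 mm over their backs; the gripper's body (76 mm by 85 mm) begins 54 mm behind the grasp point. The pads swing forward as they close: fully open they stand 13 mm farther back than shut.
Start: joints at [-1.39, 0.053, 1.613, -0, 1.476, -0.119], TCP at [0.185, -0.597, 0.405] pointing down, gripper open.
Joint ranges: [-3.01, 3.01], [-1.01, 2.22], [0.06, 2.58], [-1.02, 4.17], [0.09, 2.62], [-3.14, 3.14]. Speed limits (rad/s): [2.57, 2.57, 3.14, 3.14, 3.14, 3.14].

## Interface

Orientations are given as a unit quaternion [w, x, y, z].
In Python, from plant import manip gives the robot as it stands.
- The arm moves only by the tool play_rows, never from a script. Its argument "increments" is a list of rows, each an object with "offset": the shift along the tool's x, y, z in mm, a list of three; "twist": the turn about the tool's z in rad; "grip": the opening, from 0 (shut) to 1 (fully open). In form: [{"offset": [dx, dy, dz], "twist": twist, "grip": grip}, ...]. A call has 1 to 5 rows; each row is the pose to reach, as a shift and turn from the pose commanded when the call began, along the tool's axes at that moment; what a row does not reach only later rows make up. A row lasts 1/12 s, in which the tool goes at most 41.7 mm and 7.16 degrees, less where a joint would pass 70% of its speed; a pose out of reach is approached as far as the arm can. A call with a gripper value outside its range is refused whole. The fingers move at their own pace and stop on an object; the grip force is fixed at half the most. Time passes only in rows, so rows that repeat a pose let the fingers close. It gives the time, the measured TCP pose, the force and the opening at its end, in the units of the state.
- manip.state(): the state, without advancing time (a new reading comes with each control period).
- manip.grab_frame(name): name is "scene" or "top"; returns the picture (480x640x3 uint8, blue, green, red); there is no depth.
- manip.get_calibration(name): a dict with "fx", "fy", "cx", "cy" (pixels), "k1" (the pictures are not rectified: a ray, as slopes to the right and down, at radius r is drawn at 1 + k1 r^2 times it, then the intrinsics apply), "T" (4x4, takes a point from camera to world coordinates). Camera axes: x right, y down, z forward; pixel columns grow to the right and rows downward; lengths in m; the calibration is good to about 2 mm. A picture is of the moment at which its call begins. get_calibration takes no time and is no camera call.
- manip.job_done(): hands the job in, once; it reports no verdict.
Trained networks look in the newest picture that a camera, given by its name, has taken for a name from the list of things; names that differ only in an ending like _2 or _b are one class to them, and where a whole thing is asked for, a point or a joint stands for the part that bears it (a point fixed in the world has none). Each returns a list of dicts, best first, with "p" (0 to 1); they miss things now and then, are a little off and sometimes report something else, mostly with a low value. They report only what shows in the picture. A call takes as long as a camera call. They do not tell look-alikes from the thing itself.
- manip.boxes_of(query, camera): "xyz" ([x, y, z] in m, in the coordinates of the camera as it stood for that picture, good to about 4 mm: the middle of the surface that is visible of it).
- manip.tip_of(query, camera): "xyz" ([x, y, z] in m, in the coordinates of the camera as it stood for that picture, good to about 4 mm: a listed point, or the origin of a listed thing).
The state is a dict: "time": time; "joint_pos": joint angles; "joint_vel": joint speeds; "joint_efforts": joint torques, N m; "tool_pos": TCP position; "tool_rot": TCP orientation; "contact_force": force on the tool from outside, world axes, zero at the start; "ft_torque": the same for the moment, N m; "gripper_width": opening from 0.0 (shut) to 1.0 (fully open).
Only numpy, scipy, OpenCV 4.12 (cv2) and the standard library are available. Lean on these libraries where they do the work, as an engineer would, in place of code of your own. Each camera call takes 0.05 s, during which the arm holds its last target. There are 200 camera calls.

## Task

Pack the gift set into the dark wooden tray on the signing table: set the puck, the trophy, the display cube with the golf ball and the name plaque each upright and flat down into the cut-out made for it (puck in the larger round one, trophy in the smaller round one, cube in the square one, plaque lengthwise in the oblong one). Leave the empty display cube and the roll of tape where they are, and let go of everything at the end.

Things in the scene. Friction and masses are not known exactly. Their poses are not given: they have to be found in the camera images.
- puck: Miniature hockey puck: solid black rubber disc, 54 mm diameter, 22 mm high, lying flat. Origin: centre of its underside; z up.
- trophy: Miniature trophy standing upright, 66 mm high: round dark wooden foot 40 mm diameter and 12 mm high, thin brass stem (16 mm), plain cylindrical brass cup of 36 mm diameter from 36 mm up to the flat top at 66 mm (its two thin ear handles, on its y axis, are only looks and do not hinder a grasp). Origin: centre of its underside; z up.
- ball_cube: Closed clear display cube on a black base, with a white golf ball inside: 50 x 50 mm, 52 mm high, rigid, one piece. Origin: centre of its underside; x and y across its flat sides, z up.
- plaque: Name plaque: dark wooden bar 80 x 28 mm, 24 mm high (x, y, z), lying flat with a blank brass plate on its upper face. Origin: centre of its underside; x along the bar, z up.
- empty_cube: Look-alike: the same clear display cube (50 x 50 x 52 mm, black base) but empty, no ball inside. It does not belong in the tray. Origin: centre of its underside; x and y across its flat sides, z up.
- tape: Look-alike: roll of black tape, a ring 54 mm outside diameter, 22 mm high, with a 28 mm hole through the middle, lying flat. It does not belong in the tray. Origin: centre of its underside; z up.
- nest_puck: Insert fixed in the tray: white plastic block 106 x 80 x 12 mm (x, y, z) with a flat grey-floored cut-out, 8 mm deep, central: round, 66 mm diameter (the larger round one), for the puck. Origin: centre of its underside, 5 mm above the table; cut-out floor 4 mm and rim 12 mm above the origin. x: its long side, z up. The dark tray: 226 x 174 mm, walls 22 mm high.
- nest_trophy: Insert fixed in the tray: white plastic block 106 x 80 x 12 mm (x, y, z) with a flat grey-floored cut-out, 8 mm deep, central: round, 52 mm diameter (the smaller round one), for the trophy's foot. Origin: centre of its underside, 5 mm above the table; cut-out floor 4 mm and rim 12 mm above the origin. x: its long side, z up.
- nest_cube: Insert fixed in the tray: white plastic block 106 x 80 x 12 mm (x, y, z) with a flat grey-floored cut-out, 8 mm deep, central: square, 62 x 62 mm, sides along x and y, for the cube with the ball. Origin: centre of its underside, 5 mm above the table; cut-out floor 4 mm and rim 12 mm above the origin. x: its long side, z up. The inserts lie 2 by 2, parallel, 107 mm apart in x, 81 mm in y.
- nest_plaque: Insert fixed in the tray: white plastic block 106 x 80 x 12 mm (x, y, z) with a flat grey-floored cut-out, 8 mm deep, central: oblong, 92 mm along x and 40 mm along y, for the plaque. Origin: centre of its underside, 5 mm above the table; cut-out floor 4 mm and rim 12 mm above the origin. x: its long side, z up.
Things that resemble listed ones, but are neither listed nor needed, are in the scene too. Leave any purple or yellow look-alike of the puck alone.

How it is judged:
At the end, for the whole second after the job is handed in: Puck, trophy, ball cube and plaque each on the floor of their own cut-out (within 12 mm of its centre, underside under 8 mm above the insert's, tilt under 0.12 rad, plaque within 0.3 rad of lengthwise), at rest, released; empty cube and tape within 20 mm of their start (horizontal distance between puck and nest_puck below 0.012 m and z of puck in the frame of nest_puck below 0.008 m and angle between each of puck, trophy, ball_cube, plaque's own z axis and vertical below 0.12 rad and linear speed of each of puck, trophy, ball_cube, plaque below 0.02 m/s and contact force between each of puck, trophy, ball_cube, plaque and the fingers below 0.05 N and horizontal distance between trophy and nest_trophy below 0.012 m and z of trophy in the frame of nest_trophy below 0.008 m and horizontal distance between ball_cube and nest_cube below 0.012 m and z of ball_cube in the frame of nest_cube below 0.008 m and horizontal distance between plaque and nest_plaque below 0.012 m and z of plaque in the frame of nest_plaque below 0.008 m and angle between the x axis of plaque and the x axis of nest_plaque, either way round below 0.3 rad and distance of each of empty_cube, tape from where it was at the start of the episode below 0.02 m); the robot touches nothing.
It fails at once if the empty cube or the roll of tape is moved by more than 40 mm (distance of any of empty_cube, tape from where it was at the start of the episode above 0.04 m).
It also fails if it takes over 102 s, if anything falls off the work surface, if the arm or the gripper's body presses on something with over 40 N, if the wrist force passes 120 N, or if a joint passes its speed limit or range.

## Working session

There is one attempt and no reset: what is moved stays moved. The work goes in short steps, Python scripts to look and compute and a tool call to move; the robot and the scene stay as the last step left them, time stands still between calls to the robot, and variables do not carry over. Pictures are saved under pics/ and viewed, about 12 in all and at most 16, crops included, and the job is handed in when it is done.

Besides the shell and the picture viewer there is one more tool, called as name(argument=value, ...), one argument or row to a line, values as JSON. play_rows: Moves the arm, as the interface text tells. Its arguments: {"type":"object","properties":{"increments":{"type":"array"}},"required":["increments"]}

```bash
mkdir -p pics; cat > h.py <<'E'
import numpy as np,cv2
from plant import manip
def w(cam,p):
    T=np.array(manip.get_calibration(cam)["T"]);return T[:3,:3]@np.array(p)+T[:3,3]
def ray(cam,u,v,z):
    c=manip.get_calibration(cam);a=np.array([(u-c["cx"])/c["fx"],(v-c["cy"])/c["fy"]]);s=a.copy()
    for _ in range(20): s=a/(1+c["k1"]*(s@s))
    T=np.array(c["T"]);d=T[:3,:3]@np.array([s[0],s[1],1]);o=T[:3,3]
    return o+d*(z-o[2])/d[2]
def pix(cam,P):
    c=manip.get_calibration(cam);T=np.array(c["T"]);q=T[:3,:3].T@(np.array(P)-T[:3,3]);s=q[:2]/q[2]
    s=s*(1+c["k1"]*(s@s));return np.array([s[0]*c["fx"]+c["cx"],s[1]*c["fy"]+c["cy"]])
E
python3 - <<'E'
from h import *
np.set_printoptions(precision=4,suppress=True)
for c in("top","scene"):
    im=manip.grab_frame(c);cv2.imwrite(f"pics/{c}0.png",im)
    k=manip.get_calibration(c);print(c,{a:k[a] for a in("fx","fy","cx","cy","k1")},np.array(k["T"]).tolist())
for n in "puck trophy ball_cube plaque empty_cube tape nest_puck nest_trophy nest_cube nest_plaque".split():
    for d in manip.tip_of(n,"top")[:5]:
        P=w("top",d["xyz"]);print(n,round(d["p"],2),P,pix("top",P).round())
print(manip.state())
E
```

```text
top {'fx': 621.4230269850274, 'fy': 621.4230269850274, 'cx': 317.2805096039396, 'cy': 234.64733171388156, 'k1': -0.12340336226846078} [[0.023787987379399425, -0.9866964579922928, 0.16082360349743785, 0.3355052110602525], [-0.9997147365011442, -0.023133842747409764, 0.0059389344318732116, 0.03240076047853423], [-0.0021394576147962478, -0.16091900169091805, -0.9869652970676898, 1.1456229035690648], [0.0, 0.0, 0.0, 1.0]]
scene {'fx': 462.5303160469595, 'fy': 462.5303160469595, 'cx': 312.39253362392503, 'cy': 242.95229690449648, 'k1': -0.12153688815619572} [[0.39810020411247327, 0.5687544166598073, -0.7197462337626849, 1.14394512585301], [0.9173173935919858, -0.25255579242758647, 0.3078057360168574, -0.20913499603179833], [-0.006710208581895394, -0.7827732655381353, -0.6222708315995144, 0.5769102161674594], [0.0, 0.0, 0.0, 1.0]]
puck 0.95 [0.5829 0.0293 0.0024] [323. 203.]
puck 0.79 [ 0.4614 -0.0871  0.0043] [385. 268.]
puck 0.63 [ 0.5495 -0.0703 -0.0033] [376. 222.]
puck 0.52 [0.5783 0.159  0.0002] [255. 204.]
trophy 0.83 [0.4485 0.1556 0.0039] [253. 272.]
ball_cube 0.66 [0.4525 0.2783 
[... 281 characters left out ...]
0.56 [ 0.4949 -0.2169  0.0076] [455. 252.]
nest_plaque 0.91 [ 0.5899 -0.3012  0.0061] [498. 203.]
nest_plaque 0.72 [0.4501 0.1504 0.0043] [256. 271.]
nest_plaque 0.68 [ 0.4815 -0.2945  0.0037] [495. 260.]
{'time': 0.6, 'joint_pos': array([-1.39  ,  0.0527,  1.6129,  0.    ,  1.476 , -0.119 ]), 'joint_vel': array([-0.0009, -0.0009, -0.0011,  0.0004,  0.0014,  0.0013]), 'joint_efforts': array([  0.    , -39.341 , -37.0233,  -0.    ,   0.0008,   0.    ]), 'tool_pos': array([ 0.1846, -0.5971,  0.4047]), 'tool_rot': array([-0.    ,  0.9888,  0.1493,  0.    ]), 'contact_force': array([-0.0252,  0.9822,  0.048 ]), 'ft_torque': array([-0.0263, -0.0074, -0.0205]), 'gripper_width': 1.0006214804920075}
```

View pics/top0.png

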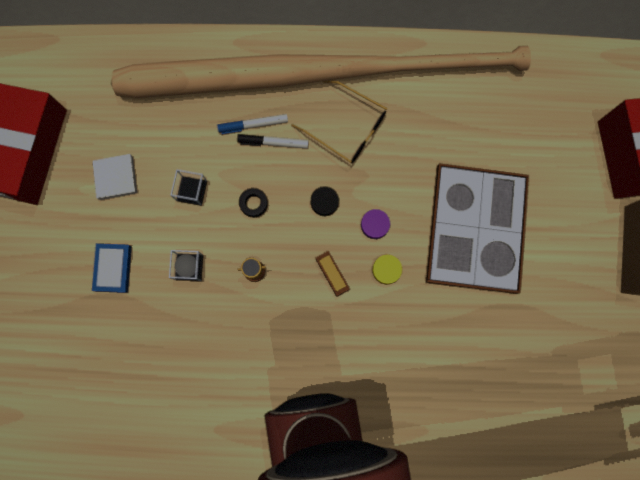

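View pics/scene0.png

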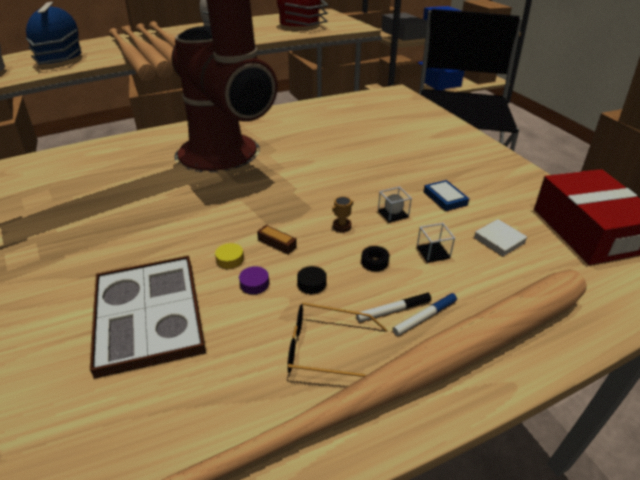

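The top view shows the puck (324,201), tape (253,203), trophy (252,268), ball cube (186,265), empty cube (189,187), plaque (332,273) and tray around (478,228). The cut-outs are trophy (460,197), plaque (502,203), cube (456,253) and puck (498,259). Next I'll refine these with segmentation.

```bash
python3 - <<'E'
from h import *
np.set_printoptions(precision=4,suppress=True)
im=cv2.imread("pics/top0.png");g=cv2.cvtColor(im,cv2.COLOR_BGR2GRAY).astype(int)
hsv=cv2.cvtColor(im,cv2.COLOR_BGR2HSV).astype(int)
def blob(m,u,v,r):
    M=np.zeros(g.shape,np.uint8);M[v-r:v+r,u-r:u+r]=m[v-r:v+r,u-r:u+r]
    n,l,s,c=cv2.connectedComponentsWithStats(M);k=1+np.argmax(s[1:,4])
    cs=max(cv2.findContours((l==k).astype(np.uint8),0,1)[0],key=cv2.contourArea);return cs,c[k],s[k]
def rect(cs,z):
    P=np.array([ray("top",*p[0],z)[:2] for p in cs],np.float32)
    return cv2.minAreaRect(P*1000)
cs,c,s=blob(g<60,324,201,25);print("puck",s,ray("top",*c,.011),rect(cs,.011))
cs,c,s=blob(g<60,253,203,25);print("tape",s,ray("top",*c,.011))
for n,u,v in(("nt",460,197),("np",502,203),("nc",456,253),("npk",498,259)):
    cs,c,s=blob(g<125,u,v,22 if n!="np" else 24);print(n,s,ray("top",*c,.013),rect(cs,.013))
tr=np.array([ray("top",u,v,.022) for u,v in((439,165),(527,176),(520,292),(427,284))]);print("tray",tr,tr.mean(0))
print(np.degrees(np.arctan2(*(tr[0]-tr[3])[[1,0]])),np.degrees(np.arctan2(*(tr[1]-tr[2])[[1,0]])))
a=cv2.resize(im[235:300,160:350],None,fx=4,fy=4,interpolation=cv2.INTER_CUBIC)
b=cv2.resize(im[160:296,420:535],None,fx=2.5,fy=2.5,interpolation=cv2.INTER_CUBIC)
o=np.zeros((600,760,3),np.uint8);o[:260,:760]=a;o[260:600,:b.shape[1]]=b[:340]
c=cv2.resize(im[170:220,180:280],None,fx=4,fy=4,interpolation=cv2.INTER_CUBIC);o[300:500,320:720]=c
cv2.imwrite("pics/crop.png",o)
for n,q in(("trophy","trophy"),("bc","ball_cube"),("pl","plaque")):
    manip_d=manip.boxes_of(q,"top")[:3]
    for d in manip_d:P=w("top",d["xyz"]);print(n,d["p"],P)
manip.grab_frame("scene")
for q in "puck trophy ball_cube plaque nest_puck nest_trophy nest_cube nest_plaque".split():
    for d in manip.tip_of(q,"scene")[:3]:P=w("scene",d["xyz"]);print(q,round(d["p"],2),P)
E
```

```text
puck [311 187  28  29 664] [0.5843 0.0276 0.011 ] ((584.4514770507812, 27.262060165405273), (53.484657287597656, 50.4667854309082), 1.3454920053482056)
tape [239 188  29  30 531] [0.5787 0.1606 0.011 ]
nt [446 183  29  28 627] [ 0.5986 -0.2265  0.013 ] ((598.5521240234375, -226.54466247558594), (51.66902542114258, 52.628143310546875), 45.411197662353516)
np [ 490  179   25   48 1036] [ 0.5896 -0.3071  0.013 ] ((590.384521484375, -307.0536193847656), (41.871849060058594, 93.32102966308594), 84.49716186523438)
nc [ 436  234   38   39 1183] [ 0.4917 -0.2154  0.013 ] ((491.83526611328125, -215.4549102783203), (64.58299255371094, 63.94308853149414), 83.94615173339844)
npk [ 480  241   36   36 1025] [ 0.4832 -0.296   0.013 ] ((483.2548828125, -295.9989013671875), (65.40519714355469, 66.63398742675781), 1.0672433376312256)
tray [[ 0.6564 -0.1862  0.022 ]
 [ 0.6401 -0.3543  0.022 ]
 [ 0.421  -0.3342  0.022 ]
 [ 0.4325 -0.1622  0.022 ]] [ 0.5375 -0.2592  0.022 ]
-6.098120848997473 -5.226984545697357
trophy 0.62 [0.4448 0.1506 0.0666]
bc 0.92 [0.4522 0.2719 0.0535]
bc 0.62 [0.596  0.2751 0.0501]
pl 0.74 [0.4509 0.0115 0.0252]
puck 0.82 [0.5826 0.0272 0.0001]
puck 0.7 [ 0.4599 -0.0874 -0.0016]
puck 0.62 [ 0.5421 -0.0678 -0.0015]
trophy 0.87 [0.4537 0.152  0.0004]
ball_cube 0.9 [ 0.4572  0.2751 -0.0001]
plaque 0.82 [0.4489 0.0099 0.0002]
nest_puck 0.57 [ 0.4852 -0.2936  0.0073]
nest_trophy 0.66 [ 0.5987 -0.2246  0.0035]
nest_cube 0.78 [ 0.4917 -0.2147  0.0032]
nest_plaque 0.59 [ 0.5908 -0.3108  0.003 ]
```

View pics/crop.png

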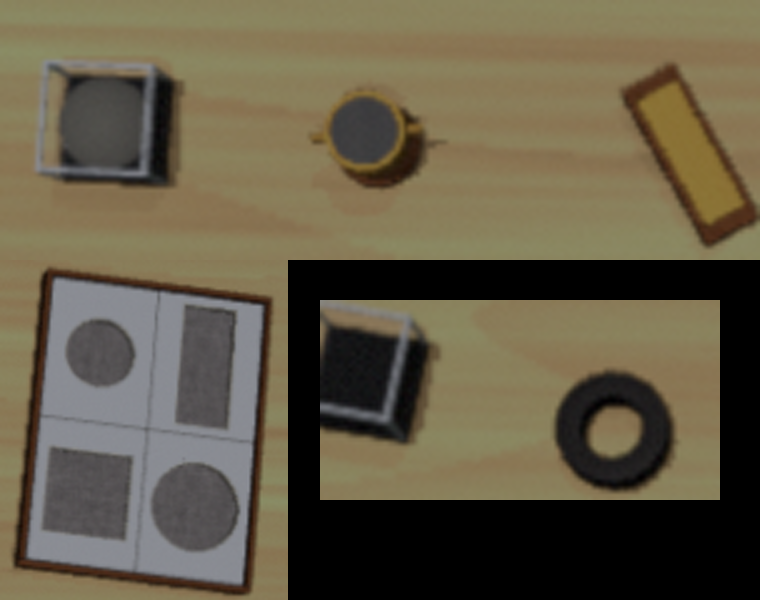

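The crop shows the cube's top frame, the cup circle centred at (366,130), the plaque corners and the tray at about −5.9° yaw. The nest fits agree to 1 mm. Now I'll compute the object poses and write a helper for move increments.

```bash
cat >> h.py <<'E'
from scipy.spatial.transform import Rotation as R
N={"trophy":(.5982,-.2265),"plaque":(.5898,-.3071),"cube":(.4918,-.2155),"puck":(.4834,-.296)}
def plan(x,y,z,jaw,st=None):
    "offset mm and twist to TCP target; jaw = world yaw (deg) of jaw line"
    s=st or manip.state();q=s["tool_rot"];Q=R.from_quat([q[1],q[2],q[3],q[0]])
    d=Q.inv().apply(np.array([x,y,z])-s["tool_pos"])*1000;yv=Q.apply([0,1,0])
    t=-(np.radians(jaw)-np.arctan2(yv[1],yv[0]));t=(t+np.pi/2)%np.pi-np.pi/2
    print("offset",d.round(1),"twist",round(t,3),"jaw now",np.degrees(np.arctan2(yv[1],yv[0])).round(1),"t",s["time"],"pos",np.round(s["tool_pos"],4),"q6",s["joint_pos"][5].round(2),"grip",round(s["gripper_width"],3),"F",s["contact_force"].round(1))
E
python3 - <<'E'
from h import *
np.set_printoptions(precision=4,suppress=True)
f=lambda p,z:ray("top",160+(p[0]-1.5)/4,235+(p[1]-1.5)/4,z)[:2]
c=np.array([f(p,.052) for p in((42,62),(158,66),(153,176),(38,172))])
print("cube",c.mean(0),[(np.linalg.norm(e),np.degrees(np.arctan2(e[1],e[0]))) for e in(c[0]-c[1],c[1]-c[2],c[0]-c[3],c[3]-c[2])])
b=np.array([f(p,.0) for p in((153,186),)]);print(b)
print("trophy",f((366,130),.066))
c=np.array([f(p,.024) for p in((636,102),(676,80),(746,212),(706,232))])
print("plaque plate",c.mean(0));
c=np.array([f(p,.024) for p in((622,94),(672,65),(758,212),(706,240))])
print("plaque",c.mean(0),[(np.linalg.norm(e),np.degrees(np.arctan2(e[1],e[0]))) for e in(c[0]-c[1],c[1]-c[2],c[0]-c[3],c[3]-c[2])])
plan(.5843,.0276,.300,90)
E
```

```text
cube [0.4546 0.2749] [(np.float64(0.0525308450526696), np.float64(89.45880043589025)), (np.float64(0.04920417701412214), np.float64(0.38682396391036394)), (np.float64(0.04934843695130716), np.float64(1.3063276411340243)), (np.float64(0.05173693870319556), np.float64(89.59729843546613))]
[[0.4296 0.2588]]
trophy [0.4512 0.1532]
plaque plate [0.4473 0.0102]
plaque [0.449  0.0109] [(np.float64(0.0263550980683496), np.float64(121.65164261717739)), (np.float64(0.07734916734506028), np.float64(31.35224257069189)), (np.float64(0.07637090073837412), np.float64(31.104833183170644)), (np.float64(0.02669777260507562), np.float64(119.54652484631588))]
offset [ 566.4 -478.8  104.7] twist 0.3 jaw now -72.8 t 1.2 pos [ 0.1846 -0.5971  0.4047] q6 -0.12 grip 0.993 F [-0.1  0.3 -0. ]
```

play_rows(
  increments=[
    {"offset": [38,-32,7],"twist": 0.06,"grip": 1},
    {"offset": [70,-59,14],"twist": 0.12,"grip": 1},
    {"offset": [100,-85,21],"twist": 0.18,"grip": 1},
    {"offset": [131,-111,28],"twist": 0.24,"grip": 1},
    {"offset": [160,-135,30],"twist": 0.3,"grip": 1},
  ],
)

```text
time: 1.62
tool_pos: [0.2962, -0.4218, 0.3738]
tool_rot: [-0.001, 1.0, -0.002, -0.0]
contact_force: [1.2, 0.7, -0.1]
gripper_width: 1.003
```

```bash
python3 -c "
from h import *
plan(.5843,.0276,.300,90)"
```

```text
offset [ 286.3 -450.5   74.2] twist -0.004 jaw now -90.2 t 1.6167 pos [ 0.2962 -0.4218  0.3738] q6 0.47 grip 1.003 F [ 1.2  0.7 -0.1]
```

play_rows(
  increments=[
    {"offset": [95,-150,25],"twist": 0,"grip": 1},
    {"offset": [95,-150,25],"twist": 0,"grip": 1},
    {"offset": [95,-150,25],"twist": 0,"grip": 1},
    {"offset": [95,-150,25],"twist": 0,"grip": 1},
    {"offset": [95,-150,25],"twist": 0,"grip": 1},
  ],
)

```text
time: 2.03
tool_pos: [0.3922, -0.2697, 0.349]
tool_rot: [-0.001, 1.0, 0.002, 0.0]
contact_force: [-0.8, -1.0, -0.7]
gripper_width: 1.0
```

play_rows(
  increments=[
    {"offset": [95,-150,25],"twist": 0,"grip": 1},
    {"offset": [95,-150,25],"twist": 0,"grip": 1},
    {"offset": [95,-150,25],"twist": 0,"grip": 1},
    {"offset": [95,-150,25],"twist": 0,"grip": 1},
    {"offset": [95,-150,25],"twist": 0,"grip": 1},
  ],
)

```text
time: 2.45
tool_pos: [0.4872, -0.1198, 0.3242]
tool_rot: [-0.001, 1.0, 0.002, 0.0]
contact_force: [-0.3, -1.0, -0.4]
gripper_width: 1.0
```

play_rows(
  increments=[
    {"offset": [95,-150,25],"twist": 0,"grip": 1},
    {"offset": [95,-150,25],"twist": 0,"grip": 1},
    {"offset": [95,-150,25],"twist": 0,"grip": 1},
    {"offset": [95,-150,25],"twist": 0,"grip": 1},
    {"offset": [95,-150,25],"twist": 0,"grip": 1},
  ],
)

```text
time: 2.87
tool_pos: [0.5823, 0.0303, 0.2992]
tool_rot: [-0.001, 1.0, 0.002, 0.0]
contact_force: [-1.4, 0.4, -0.6]
gripper_width: 0.996
```

```bash
python3 -c "
from h import *
plan(.5843,.0276,.181,90)"
```

```text
offset [  2.    2.9 118.2] twist 0.004 jaw now -89.8 t 2.8667 pos [0.5823 0.0303 0.2992] q6 1.49 grip 0.996 F [-1.4  0.4 -0.6]
```

play_rows(
  increments=[
    {"offset": [2,3,35],"twist": 0,"grip": 1},
    {"offset": [2,3,70],"twist": 0,"grip": 1},
    {"offset": [2,3,95],"twist": 0,"grip": 1},
    {"offset": [2,3,110],"twist": 0,"grip": 1},
    {"offset": [2,3,118],"twist": 0,"grip": 1},
  ],
)

```text
time: 3.28
tool_pos: [0.5815, 0.0232, 0.1788]
tool_rot: [-0.0, 1.0, -0.0, -0.003]
contact_force: [0.7, 0.3, 0.4]
gripper_width: 1.001
```

play_rows(
  increments=[
    {"offset": [0,0,0],"twist": 0,"grip": 1},
    {"offset": [0,0,0],"twist": 0,"grip": 0.4},
    {"offset": [0,0,0],"twist": 0,"grip": 0.3},
    {"offset": [0,0,0],"twist": 0,"grip": 0.3},
    {"offset": [0,0,0],"twist": 0,"grip": 0.3},
  ],
)

```text
time: 3.7
tool_pos: [0.5842, 0.0232, 0.1848]
tool_rot: [0.0, 1.0, -0.0, 0.002]
contact_force: [-0.1, -0.2, 6.7]
gripper_width: 0.596
```

play_rows(
  increments=[
    {"offset": [0,0,0],"twist": 0,"grip": 0.3},
    {"offset": [0,0,0],"twist": 0,"grip": 0.3},
    {"offset": [0,0,0],"twist": 0,"grip": 0.3},
    {"offset": [0,0,0],"twist": 0,"grip": 0.3},
  ],
)

```text
time: 4.03
tool_pos: [0.5842, 0.0232, 0.1848]
tool_rot: [0.0, 1.0, -0.0, 0.002]
contact_force: [-0.5, 0.1, 5.4]
gripper_width: 0.597
```

```bash
python3 -c "
from h import *
im=manip.grab_frame('scene');cv2.imwrite('pics/s1.png',cv2.resize(im[130:330,230:430],None,fx=3,fy=3,interpolation=cv2.INTER_CUBIC))
plan(*N['puck'],.30,90)"
```

```text
offset [-100.2  319.2 -115.5] twist -0.0 jaw now -90.0 t 4.0833 pos [0.5842 0.0231 0.1848] q6 1.48 grip 0.599 F [-0.8 -0.3  6.2]
```

View pics/s1.png

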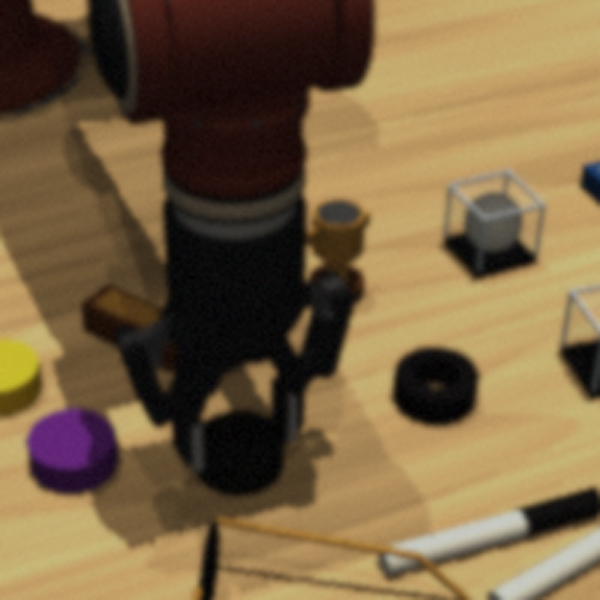

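The picture shows the puck held between both pads, at about (240,450) in the crop. Now lift and carry it.

play_rows(
  increments=[
    {"offset": [0,0,-30],"twist": 0,"grip": 0.3},
    {"offset": [0,0,-60],"twist": 0,"grip": 0.3},
    {"offset": [-20,20,-80],"twist": 0,"grip": 0.3},
    {"offset": [-30,50,-80],"twist": 0,"grip": 0.3},
    {"offset": [-40,85,-80],"twist": 0,"grip": 0.3},
  ],
)

```text
time: 4.5
tool_pos: [0.543, -0.0617, 0.2651]
tool_rot: [0.001, 1.0, 0.001, 0.003]
contact_force: [0.4, -0.2, -1.3]
gripper_width: 0.598
```

play_rows(
  increments=[
    {"offset": [-10,38,0],"twist": 0,"grip": 0.3},
    {"offset": [-20,76,0],"twist": 0,"grip": 0.3},
    {"offset": [-30,114,0],"twist": 0,"grip": 0.3},
    {"offset": [-40,152,0],"twist": 0,"grip": 0.3},
    {"offset": [-50,180,0],"twist": 0,"grip": 0.3},
  ],
)

```text
time: 4.92
tool_pos: [0.492, -0.2443, 0.263]
tool_rot: [0.001, 1.0, -0.001, 0.001]
contact_force: [0.6, -0.6, -0.6]
gripper_width: 0.595
```

play_rows(
  increments=[
    {"offset": [-5,25,0],"twist": 0,"grip": 0.3},
    {"offset": [-8,40,0],"twist": 0,"grip": 0.3},
    {"offset": [-10,50,0],"twist": 0,"grip": 0.3},
    {"offset": [-10,54,0],"twist": 0,"grip": 0.3},
    {"offset": [-10,54,0],"twist": 0,"grip": 0.3},
  ],
)

```text
time: 5.33
tool_pos: [0.483, -0.2958, 0.2621]
tool_rot: [-0.0, 1.0, -0.0, 0.0]
contact_force: [-0.3, -0.4, -0.8]
gripper_width: 0.595
```

```bash
python3 -c "
from h import *
im=manip.grab_frame('scene');cv2.imwrite('pics/s2.png',cv2.resize(im[170:390,60:280],None,fx=2.5,fy=2.5,interpolation=cv2.INTER_CUBIC))
plan(*N['puck'],.195,90)"
```

```text
offset [ 0.3  0.9 66.9] twist 0.0 jaw now -90.0 t 5.3833 pos [ 0.4831 -0.2951  0.2619] q6 0.89 grip 0.597 F [-0.1  1.4 -0.7]
```

View pics/s2.png

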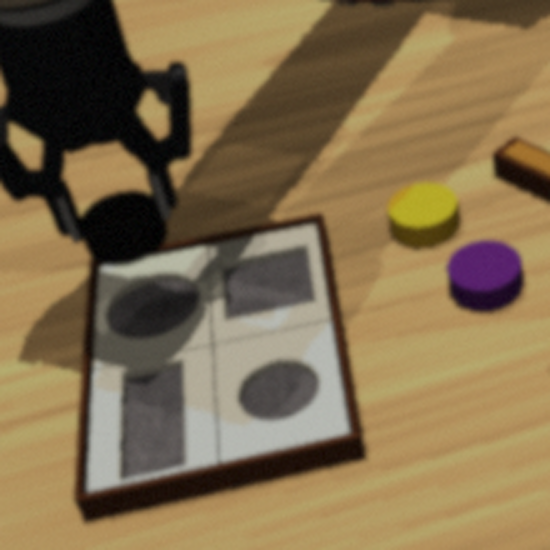

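The puck is held level over the larger round hole at (150,305). Lowering it.

play_rows(
  increments=[
    {"offset": [0,1,30],"twist": 0,"grip": 0.3},
    {"offset": [0,1,50],"twist": 0,"grip": 0.3},
    {"offset": [0,1,58],"twist": 0,"grip": 0.3},
    {"offset": [0,1,64],"twist": 0,"grip": 0.3},
    {"offset": [0,1,66],"twist": 0,"grip": 0.3},
  ],
)

```text
time: 5.8
tool_pos: [0.4829, -0.2957, 0.1952]
tool_rot: [-0.001, 1.0, 0.001, -0.001]
contact_force: [0.6, 0.6, 0.1]
gripper_width: 0.6
```

play_rows(
  increments=[
    {"offset": [0,0,0],"twist": 0,"grip": 0.3},
    {"offset": [0,0,0],"twist": 0,"grip": 0.3},
  ],
)

```text
time: 5.97
tool_pos: [0.4834, -0.2968, 0.1972]
tool_rot: [0.001, 1.0, 0.0, 0.001]
contact_force: [0.3, -1.1, -0.0]
gripper_width: 0.598
```

play_rows(
  increments=[
    {"offset": [0,0,1.5],"twist": 0,"grip": 0.3},
    {"offset": [0,0,1.5],"twist": 0,"grip": 0.3},
    {"offset": [0,0,1.5],"twist": 0,"grip": 0.68},
    {"offset": [0,0,1.5],"twist": 0,"grip": 0.78},
    {"offset": [0,0,1.5],"twist": 0,"grip": 0.78},
  ],
)

```text
time: 6.38
tool_pos: [0.4829, -0.2968, 0.1948]
tool_rot: [0.0, 1.0, -0.0, 0.0]
contact_force: [0.5, -0.2, 0.4]
gripper_width: 0.787
```

play_rows(
  increments=[
    {"offset": [0,0,0],"twist": 0,"grip": 0.78},
    {"offset": [0,0,0],"twist": 0,"grip": 0.78},
    {"offset": [0,0,-30],"twist": 0,"grip": 0.78},
    {"offset": [0,0,-60],"twist": 0,"grip": 0.8},
    {"offset": [0,0,-80],"twist": 0,"grip": 1},
  ],
)

```text
time: 6.8
tool_pos: [0.4831, -0.2969, 0.2768]
tool_rot: [0.001, 1.0, -0.0, 0.001]
contact_force: [0.9, -1.2, 0.4]
gripper_width: 0.916
```

```bash
python3 -c "
from h import *
plan(.4485,.0107,.29,121.3)"
```

```text
offset [ -34.7 -307.6  -13.6] twist -0.547 jaw now -90.0 t 6.8 pos [ 0.4831 -0.2969  0.2768] q6 0.89 grip 0.916 F [ 0.9 -1.2  0.4]
```

play_rows(
  increments=[
    {"offset": [-20,-190,-14],"twist": 0,"grip": 1},
    {"offset": [-20,-190,-14],"twist": 0,"grip": 1},
    {"offset": [-20,-190,-14],"twist": 0,"grip": 1},
    {"offset": [-20,-190,-14],"twist": 0,"grip": 1},
    {"offset": [-20,-190,-14],"twist": 0,"grip": 1},
  ],
)

```text
time: 7.22
tool_pos: [0.4619, -0.1038, 0.2885]
tool_rot: [-0.001, 1.0, 0.001, 0.0]
contact_force: [0.6, 0.2, 0.2]
gripper_width: 1.0
```

play_rows(
  increments=[
    {"offset": [-5,-40,0],"twist": -0.11,"grip": 1},
    {"offset": [-10,-80,0],"twist": -0.22,"grip": 1},
    {"offset": [-15,-110,0],"twist": -0.33,"grip": 1},
    {"offset": [-15,-118,0],"twist": -0.44,"grip": 1},
    {"offset": [-15,-118,0],"twist": -0.547,"grip": 1},
  ],
)

```text
time: 7.63
tool_pos: [0.4473, 0.0136, 0.2884]
tool_rot: [-0.0, 0.962, 0.274, 0.0]
contact_force: [0.5, -0.5, -0.4]
gripper_width: 1.001
```

play_rows(
  increments=[
    {"offset": [0,0,10],"twist": 0,"grip": 0.8},
    {"offset": [0,0,10],"twist": 0,"grip": 0.8},
  ],
)

```text
time: 7.8
tool_pos: [0.4472, 0.0115, 0.2766]
tool_rot: [-0.0, 0.963, 0.269, -0.001]
contact_force: [-0.5, 0.3, -0.1]
gripper_width: 0.801
```

```bash
python3 -c "
from h import *
plan(.4485,.0107,.185,121.3)
im=manip.grab_frame('top');cv2.imwrite('pics/t1.png',cv2.resize(im[150:310,160:540],None,fx=2.1,fy=2.1,interpolation=cv2.INTER_CUBIC))"
```

```text
offset [ 0.9  1.5 91.6] twist -0.002 jaw now -58.8 t 7.8 pos [0.4472 0.0115 0.2766] q6 0.89 grip 0.801 F [-0.5  0.3 -0.1]
```

View pics/t1.png

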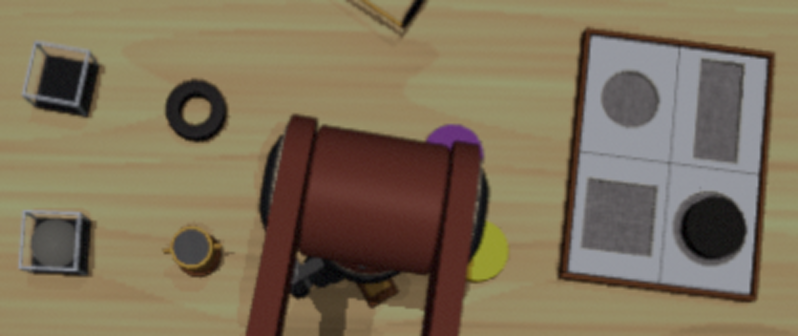

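The puck sits centred in its cut-out (712,226). Now grasp the plaque.

play_rows(
  increments=[
    {"offset": [1,1.5,40],"twist": 0,"grip": 0.8},
    {"offset": [1,1.5,65],"twist": 0,"grip": 0.8},
    {"offset": [1,1.5,82],"twist": 0,"grip": 0.8},
    {"offset": [1,1.5,92],"twist": 0,"grip": 0.8},
    {"offset": [1,1.5,92],"twist": 0,"grip": 0.8},
  ],
)

```text
time: 8.27
tool_pos: [0.4483, 0.0102, 0.1838]
tool_rot: [-0.001, 0.963, 0.269, -0.003]
contact_force: [-1.5, 0.6, -0.6]
gripper_width: 0.796
```

play_rows(
  increments=[
    {"offset": [0,0,0],"twist": 0,"grip": 0.5},
    {"offset": [0,0,0],"twist": 0,"grip": 0.1},
    {"offset": [0,0,0],"twist": 0,"grip": 0.1},
    {"offset": [0,0,0],"twist": 0,"grip": 0.1},
    {"offset": [0,0,0],"twist": 0,"grip": 0.1},
  ],
)

```text
time: 8.68
tool_pos: [0.4506, 0.0104, 0.1884]
tool_rot: [0.001, 0.963, 0.27, 0.002]
contact_force: [-0.8, -0.5, 5.9]
gripper_width: 0.303
```

play_rows(
  increments=[
    {"offset": [0,0,0],"twist": 0,"grip": 0.1},
    {"offset": [0,0,0],"twist": 0,"grip": 0.1},
    {"offset": [0,0,0],"twist": 0,"grip": 0.1},
    {"offset": [0,0,0],"twist": 0,"grip": 0.1},
  ],
)

```text
time: 9.02
tool_pos: [0.4506, 0.0104, 0.1884]
tool_rot: [0.001, 0.963, 0.27, 0.002]
contact_force: [-1.2, -0.8, 7.0]
gripper_width: 0.307
```

play_rows(
  increments=[
    {"offset": [0,0,-30],"twist": 0,"grip": 0.1},
    {"offset": [0,0,-60],"twist": 0,"grip": 0.1},
    {"offset": [0,0,-80],"twist": 0,"grip": 0.1},
    {"offset": [0,0,-90],"twist": 0,"grip": 0.1},
    {"offset": [0,0,-90],"twist": 0,"grip": 0.1},
  ],
)

```text
time: 9.43
tool_pos: [0.4505, 0.0105, 0.2794]
tool_rot: [0.001, 0.963, 0.27, 0.003]
contact_force: [0.0, -0.6, 0.4]
gripper_width: 0.306
```

```bash
python3 -c "
from h import *
plan(*N['plaque'],.27,84.1)
im=manip.grab_frame('scene');cv2.imwrite('pics/s3.png',cv2.resize(im[130:330,180:380],None,fx=2.5,fy=2.5,interpolation=cv2.INTER_CUBIC))"
```

```text
offset [-46.2 343.7  10.5] twist 0.65 jaw now -58.7 t 9.4333 pos [0.4505 0.0105 0.2794] q6 0.88 grip 0.306 F [ 0.  -0.6  0.4]
```

View pics/s3.png

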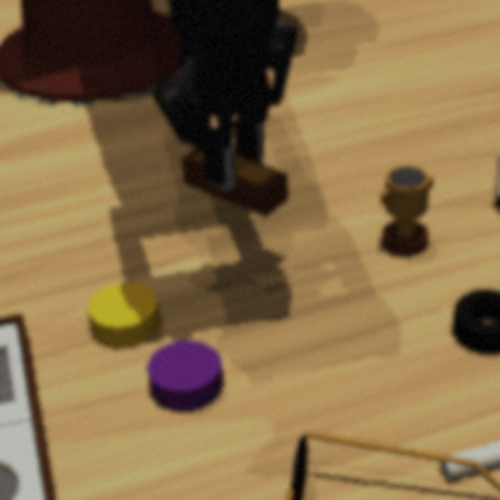

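The plaque is held level. Carry it and rotate 0.65.

play_rows(
  increments=[
    {"offset": [-5,38,0],"twist": 0,"grip": 0.1},
    {"offset": [-10,76,0],"twist": 0,"grip": 0.1},
    {"offset": [-15,114,0],"twist": 0,"grip": 0.1},
    {"offset": [-20,150,0],"twist": 0,"grip": 0.1},
    {"offset": [-24,180,5],"twist": 0,"grip": 0.1},
  ],
)

```text
time: 9.9
tool_pos: [0.5228, -0.1577, 0.2697]
tool_rot: [-0.0, 0.963, 0.27, -0.001]
contact_force: [0.5, 0.5, 0.4]
gripper_width: 0.302
```

play_rows(
  increments=[
    {"offset": [-6,38,0],"twist": 0.11,"grip": 0.1},
    {"offset": [-10,76,0],"twist": 0.22,"grip": 0.1},
    {"offset": [-15,110,0],"twist": 0.33,"grip": 0.1},
    {"offset": [-20,140,0],"twist": 0.44,"grip": 0.1},
    {"offset": [-22,160,0],"twist": 0.55,"grip": 0.1},
  ],
)

```text
time: 10.32
tool_pos: [0.5868, -0.3062, 0.2681]
tool_rot: [-0.001, 1.0, -0.005, -0.002]
contact_force: [-0.1, -0.2, 0.1]
gripper_width: 0.305
```

play_rows(
  increments=[
    {"offset": [0,0,0],"twist": 0.1,"grip": 0.1},
    {"offset": [0,0,0],"twist": 0.1,"grip": 0.1},
    {"offset": [0,0,0],"twist": 0.1,"grip": 0.1},
  ],
)

```text
time: 10.57
tool_pos: [0.5863, -0.3034, 0.2686]
tool_rot: [-0.001, 0.999, -0.05, -0.002]
contact_force: [-1.0, 0.5, -0.3]
gripper_width: 0.304
```

```bash
python3 -c "
from h import *
plan(N['plaque'][0]+.0014,N['plaque'][1],.199,84.1)"
```

```text
offset [ 5.5  3.3 69.6] twist 0.002 jaw now -95.8 t 10.5667 pos [ 0.5863 -0.3034  0.2686] q6 1.08 grip 0.304 F [-1.   0.5 -0.3]
```

play_rows(
  increments=[
    {"offset": [5.5,3,30],"twist": 0,"grip": 0.1},
    {"offset": [5.5,3,50],"twist": 0,"grip": 0.1},
    {"offset": [5.5,3,60],"twist": 0,"grip": 0.1},
    {"offset": [5.5,3,66],"twist": 0,"grip": 0.1},
    {"offset": [5.5,3,69],"twist": 0,"grip": 0.1},
  ],
)

```text
time: 10.98
tool_pos: [0.5916, -0.3064, 0.2009]
tool_rot: [-0.001, 0.999, -0.051, -0.001]
contact_force: [0.6, 0.9, 0.5]
gripper_width: 0.305
```

play_rows(
  increments=[
    {"offset": [0,0,0],"twist": 0,"grip": 0.1},
    {"offset": [0,0,0],"twist": 0,"grip": 0.1},
  ],
)

```text
time: 11.15
tool_pos: [0.5925, -0.3073, 0.2036]
tool_rot: [0.0, 0.999, -0.051, 0.001]
contact_force: [-0.0, 0.0, 0.6]
gripper_width: 0.302
```

```bash
python3 -c "
from h import *
plan(N['plaque'][0]+.0014,N['plaque'][1],.198,84.1)"
```

```text
offset [-1.4 -0.1  5.6] twist 0.0 jaw now -95.9 t 11.15 pos [ 0.5925 -0.3073  0.2036] q6 1.08 grip 0.302 F [-0.   0.   0.6]
```

play_rows(
  increments=[
    {"offset": [-1,0,3],"twist": 0,"grip": 0.1},
    {"offset": [-1,0,5],"twist": 0,"grip": 0.1},
    {"offset": [-1,0,5],"twist": 0,"grip": 0.1},
    {"offset": [-1,0,5],"twist": 0,"grip": 0.5},
    {"offset": [-1,0,5],"twist": 0,"grip": 0.5},
  ],
)

```text
time: 11.57
tool_pos: [0.5912, -0.3073, 0.1978]
tool_rot: [0.0, 0.999, -0.052, 0.0]
contact_force: [-0.5, 0.5, -0.5]
gripper_width: 0.502
```

play_rows(
  increments=[
    {"offset": [0,0,0],"twist": 0,"grip": 0.5},
    {"offset": [0,0,0],"twist": 0,"grip": 0.5},
    {"offset": [0,0,-30],"twist": 0,"grip": 0.5},
    {"offset": [0,0,-60],"twist": 0,"grip": 0.6},
    {"offset": [0,0,-100],"twist": 0,"grip": 1},
  ],
)

```text
time: 11.98
tool_pos: [0.5902, -0.3066, 0.2953]
tool_rot: [-0.002, 0.999, -0.052, -0.003]
contact_force: [1.1, -0.4, 0.4]
gripper_width: 0.725
```

```bash
python3 -c "
from h import *
plan(.4512,.1532,.32,90)"
```

```text
offset [-185.8 -443.1  -22.4] twist -0.103 jaw now -95.9 t 11.9833 pos [ 0.5902 -0.3066  0.2953] q6 1.08 grip 0.725 F [ 1.1 -0.4  0.4]
```

play_rows(
  increments=[
    {"offset": [-62,-148,-8],"twist": 0,"grip": 1},
    {"offset": [-62,-148,-8],"twist": 0,"grip": 1},
    {"offset": [-62,-148,-8],"twist": 0,"grip": 1},
    {"offset": [-62,-148,-8],"twist": 0,"grip": 1},
    {"offset": [-62,-148,-8],"twist": 0,"grip": 1},
  ],
)

```text
time: 12.4
tool_pos: [0.5432, -0.1489, 0.3053]
tool_rot: [-0.001, 0.999, -0.049, -0.001]
contact_force: [-0.2, -0.3, -0.3]
gripper_width: 1.001
```

play_rows(
  increments=[
    {"offset": [-62,-148,-8],"twist": 0,"grip": 1},
    {"offset": [-62,-148,-8],"twist": 0,"grip": 1},
    {"offset": [-62,-148,-8],"twist": 0,"grip": 1},
    {"offset": [-62,-148,-8],"twist": 0,"grip": 1},
    {"offset": [-62,-148,-8],"twist": 0,"grip": 1},
  ],
)

```text
time: 12.82
tool_pos: [0.4969, 0.004, 0.3137]
tool_rot: [-0.001, 0.999, -0.049, -0.0]
contact_force: [0.7, -0.3, -1.3]
gripper_width: 1.0
```

play_rows(
  increments=[
    {"offset": [-62,-147,-8],"twist": 0,"grip": 1},
    {"offset": [-62,-147,-8],"twist": 0,"grip": 1},
    {"offset": [-62,-147,-8],"twist": 0,"grip": 1},
    {"offset": [-62,-147,-8],"twist": 0,"grip": 1},
    {"offset": [-62,-147,-8],"twist": 0,"grip": 1},
  ],
)

```text
time: 13.23
tool_pos: [0.4506, 0.1563, 0.3221]
tool_rot: [-0.001, 0.999, -0.049, 0.0]
contact_force: [0.6, 0.9, 0.1]
gripper_width: 0.999
```

play_rows(
  increments=[
    {"offset": [0,0,0],"twist": 0,"grip": 1},
  ],
)

```text
time: 13.32
tool_pos: [0.4517, 0.1536, 0.3219]
tool_rot: [0.0, 0.999, -0.05, 0.001]
contact_force: [0.2, 0.2, 0.5]
gripper_width: 1.0
```

```bash
python3 -c "
from h import *
plan(.4515,.1532,.206,84.1)
im=manip.grab_frame('top');cv2.imwrite('pics/t2.png',cv2.resize(im[150:310,160:540],None,fx=2.1,fy=2.1,interpolation=cv2.INTER_CUBIC))"
```

```text
offset [ -0.3   0.4 115.9] twist 0.003 jaw now -95.7 t 13.3167 pos [0.4517 0.1536 0.3219] q6 1.84 grip 1.0 F [0.2 0.2 0.5]
```

View pics/t2.png

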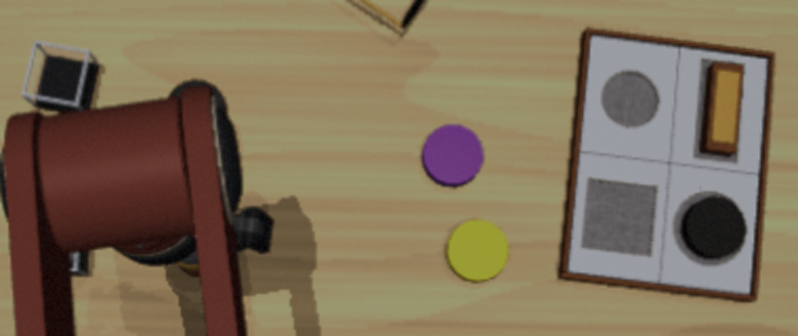

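The plaque is in its cut-out (722,108) and the puck is in place. Now the trophy.

play_rows(
  increments=[
    {"offset": [0,0,40],"twist": 0,"grip": 0.9},
    {"offset": [0,0,75],"twist": 0,"grip": 0.9},
    {"offset": [0,0,100],"twist": 0,"grip": 0.9},
    {"offset": [0,0,116],"twist": 0,"grip": 0.8},
    {"offset": [0,0,116],"twist": 0,"grip": 0.8},
  ],
)

```text
time: 13.78
tool_pos: [0.4503, 0.1506, 0.201]
tool_rot: [0.001, 0.999, -0.053, -0.004]
contact_force: [-0.7, -0.1, -0.3]
gripper_width: 0.799
```

play_rows(
  increments=[
    {"offset": [0,0,0],"twist": 0,"grip": 0.6},
    {"offset": [0,0,0],"twist": 0,"grip": 0.2},
    {"offset": [0,0,0],"twist": 0,"grip": 0.2},
    {"offset": [0,0,0],"twist": 0,"grip": 0.2},
    {"offset": [0,0,0],"twist": 0,"grip": 0.2},
  ],
)

```text
time: 14.2
tool_pos: [0.4529, 0.1525, 0.2075]
tool_rot: [0.0, 0.999, -0.051, 0.002]
contact_force: [-0.9, -1.8, 4.8]
gripper_width: 0.41
```

play_rows(
  increments=[
    {"offset": [0,0,0],"twist": 0,"grip": 0.2},
    {"offset": [0,0,0],"twist": 0,"grip": 0.2},
    {"offset": [0,0,0],"twist": 0,"grip": 0.2},
    {"offset": [0,0,0],"twist": 0,"grip": 0.2},
  ],
)

```text
time: 14.53
tool_pos: [0.453, 0.1526, 0.2075]
tool_rot: [0.0, 0.999, -0.051, 0.002]
contact_force: [-0.7, -1.5, 6.1]
gripper_width: 0.41
```

play_rows(
  increments=[
    {"offset": [0,0,-25],"twist": 0,"grip": 0.2},
    {"offset": [0,0,-50],"twist": 0,"grip": 0.2},
    {"offset": [0,0,-75],"twist": 0,"grip": 0.2},
    {"offset": [0,0,-90],"twist": 0,"grip": 0.2},
    {"offset": [0,0,-90],"twist": 0,"grip": 0.2},
  ],
)

```text
time: 14.95
tool_pos: [0.4529, 0.153, 0.2996]
tool_rot: [-0.001, 0.999, -0.051, 0.004]
contact_force: [0.5, 0.8, -1.0]
gripper_width: 0.404
```

```bash
python3 -c "
from h import *
plan(*N['trophy'],.30,84.1)
im=manip.grab_frame('scene');cv2.imwrite('pics/s4.png',cv2.resize(im[100:300,240:440],None,fx=2.5,fy=2.5,interpolation=cv2.INTER_CUBIC))"
```

```text
offset [1.835e+02 3.625e+02 1.000e-01] twist 0.0 jaw now -95.9 t 14.95 pos [0.4529 0.153  0.2996] q6 1.84 grip 0.404 F [ 0.5  0.8 -1. ]
```

View pics/s4.png

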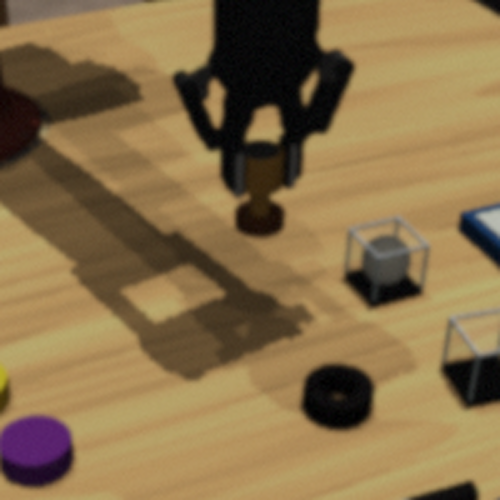

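The trophy is upright in the jaws. Carry it.

play_rows(
  increments=[
    {"offset": [15,30,0],"twist": 0,"grip": 0.2},
    {"offset": [31,61,0],"twist": 0,"grip": 0.2},
    {"offset": [47,93,0],"twist": 0,"grip": 0.2},
    {"offset": [63,125,0],"twist": 0,"grip": 0.2},
    {"offset": [79,157,0],"twist": 0,"grip": 0.2},
  ],
)

```text
time: 15.42
tool_pos: [0.5136, -0.013, 0.2929]
tool_rot: [-0.0, 0.999, -0.051, -0.002]
contact_force: [-0.1, 0.2, -2.3]
gripper_width: 0.405
```

play_rows(
  increments=[
    {"offset": [16,32,0],"twist": 0,"grip": 0.2},
    {"offset": [32,64,0],"twist": 0,"grip": 0.2},
    {"offset": [48,96,0],"twist": 0,"grip": 0.2},
    {"offset": [64,128,0],"twist": 0,"grip": 0.2},
    {"offset": [78,154,0],"twist": 0,"grip": 0.2},
  ],
)

```text
time: 15.83
tool_pos: [0.5756, -0.1749, 0.2926]
tool_rot: [-0.001, 0.999, -0.052, -0.002]
contact_force: [-0.0, 0.6, -1.8]
gripper_width: 0.407
```

play_rows(
  increments=[
    {"offset": [12,23,0],"twist": 0,"grip": 0.2},
    {"offset": [20,40,0],"twist": 0,"grip": 0.2},
    {"offset": [26,50,0],"twist": 0,"grip": 0.2},
    {"offset": [28,52,0],"twist": 0,"grip": 0.2},
    {"offset": [28,52,0],"twist": 0,"grip": 0.2},
  ],
)

```text
time: 16.25
tool_pos: [0.5982, -0.2275, 0.2938]
tool_rot: [-0.001, 0.999, -0.052, -0.001]
contact_force: [-0.5, 0.6, -1.2]
gripper_width: 0.407
```

```bash
python3 -c "
from h import *
plan(N['trophy'][0]+.0012,N['trophy'][1],.218,84.1)"
```

```text
offset [ 1.3 -1.  75.8] twist -0.001 jaw now -95.9 t 16.25 pos [ 0.5982 -0.2275  0.2938] q6 1.19 grip 0.407 F [-0.5  0.6 -1.2]
```

play_rows(
  increments=[
    {"offset": [1,-1,25],"twist": 0,"grip": 0.2},
    {"offset": [1,-1,45],"twist": 0,"grip": 0.2},
    {"offset": [1,-1,58],"twist": 0,"grip": 0.2},
    {"offset": [1,-1,66],"twist": 0,"grip": 0.2},
    {"offset": [1,-1,71],"twist": 0,"grip": 0.2},
  ],
)

```text
time: 16.67
tool_pos: [0.599, -0.2255, 0.2228]
tool_rot: [-0.001, 0.999, -0.051, -0.001]
contact_force: [0.9, 0.3, -1.5]
gripper_width: 0.409
```

play_rows(
  increments=[
    {"offset": [0,0,0],"twist": 0,"grip": 0.2},
    {"offset": [0,0,0],"twist": 0,"grip": 0.2},
    {"offset": [0,0,0],"twist": 0,"grip": 0.2},
  ],
)

```text
time: 16.92
tool_pos: [0.6, -0.2268, 0.2259]
tool_rot: [0.0, 0.999, -0.052, 0.001]
contact_force: [0.2, 0.3, -0.8]
gripper_width: 0.408
```

```bash
python3 -c "
from h import *
plan(N['trophy'][0]+.0012,N['trophy'][1],.217,84.1)"
```

```text
offset [-0.7 -0.2  8.9] twist -0.0 jaw now -95.9 t 16.9167 pos [ 0.6    -0.2268  0.2259] q6 1.2 grip 0.408 F [ 0.2  0.3 -0.8]
```

play_rows(
  increments=[
    {"offset": [-0.5,0,4],"twist": 0,"grip": 0.2},
    {"offset": [-0.5,0,7],"twist": 0,"grip": 0.2},
    {"offset": [-0.5,0,9],"twist": 0,"grip": 0.2},
    {"offset": [-0.5,0,9],"twist": 0,"grip": 0.2},
    {"offset": [-0.5,0,9],"twist": 0,"grip": 0.2},
  ],
)

```text
time: 17.33
tool_pos: [0.5993, -0.2268, 0.2165]
tool_rot: [0.0, 0.999, -0.052, 0.0]
contact_force: [-2.5, 1.6, 5.7]
gripper_width: 0.402
```

play_rows(
  increments=[
    {"offset": [0,0,0],"twist": 0,"grip": 0.45},
    {"offset": [0,0,0],"twist": 0,"grip": 0.55},
    {"offset": [0,0,0],"twist": 0,"grip": 0.65},
    {"offset": [0,0,0],"twist": 0,"grip": 0.65},
    {"offset": [0,0,0],"twist": 0,"grip": 0.65},
  ],
)

```text
time: 17.75
tool_pos: [0.5989, -0.2266, 0.2151]
tool_rot: [-0.0, 0.999, -0.052, -0.0]
contact_force: [-0.3, 0.4, -0.5]
gripper_width: 0.651
```

play_rows(
  increments=[
    {"offset": [0,0,-20],"twist": 0,"grip": 0.65},
    {"offset": [0,0,-50],"twist": 0,"grip": 0.65},
    {"offset": [0,0,-80],"twist": 0,"grip": 0.7},
    {"offset": [0,0,-90],"twist": 0,"grip": 1},
  ],
)

```text
time: 18.08
tool_pos: [0.6002, -0.2272, 0.3108]
tool_rot: [0.002, 0.999, -0.052, 0.004]
contact_force: [0.5, -1.1, -0.1]
gripper_width: 0.823
```

```bash
python3 -c "
from h import *
plan(.4549,.2750,.30,90)
plan(.4549,.2750,.30,0)"
```

```text
offset [-196.3 -484.6    8. ] twist -0.103 jaw now -95.9 t 18.0833 pos [ 0.6002 -0.2272  0.3108] q6 1.2 grip 0.823 F [ 0.5 -1.1 -0.1]
offset [-196.3 -484.6    8. ] twist 1.468 jaw now -95.9 t 18.0833 pos [ 0.6002 -0.2272  0.3108] q6 1.2 grip 0.823 F [ 0.5 -1.1 -0.1]
```

play_rows(
  increments=[
    {"offset": [-65,-161,0],"twist": 0,"grip": 1},
    {"offset": [-65,-161,0],"twist": 0,"grip": 1},
    {"offset": [-65,-161,0],"twist": 0,"grip": 1},
    {"offset": [-65,-161,0],"twist": 0,"grip": 1},
    {"offset": [-65,-161,0],"twist": 0,"grip": 1},
  ],
)

```text
time: 18.5
tool_pos: [0.549, -0.0553, 0.3042]
tool_rot: [-0.001, 0.999, -0.05, -0.001]
contact_force: [-0.2, 0.1, -0.8]
gripper_width: 1.003
```

play_rows(
  increments=[
    {"offset": [-65,-161,0],"twist": 0,"grip": 1},
    {"offset": [-65,-161,0],"twist": 0,"grip": 1},
    {"offset": [-65,-161,0],"twist": 0,"grip": 1},
    {"offset": [-65,-161,0],"twist": 0,"grip": 1},
    {"offset": [-65,-161,0],"twist": 0,"grip": 1},
  ],
)

```text
time: 18.92
tool_pos: [0.5012, 0.111, 0.3048]
tool_rot: [-0.001, 0.999, -0.049, -0.001]
contact_force: [1.0, 1.0, -1.2]
gripper_width: 1.002
```

play_rows(
  increments=[
    {"offset": [-65,-162,0],"twist": -0.1,"grip": 1},
    {"offset": [-65,-162,0],"twist": -0.1,"grip": 1},
    {"offset": [-65,-162,0],"twist": -0.1,"grip": 1},
    {"offset": [-65,-162,0],"twist": -0.1,"grip": 1},
    {"offset": [-65,-162,0],"twist": -0.1,"grip": 1},
  ],
)

```text
time: 19.33
tool_pos: [0.4536, 0.2786, 0.3053]
tool_rot: [-0.001, 1.0, 0.001, -0.0]
contact_force: [0.1, 0.6, -0.2]
gripper_width: 1.0
```

play_rows(
  increments=[
    {"offset": [0,0,0],"twist": 0,"grip": 1},
    {"offset": [0,0,0],"twist": 0,"grip": 1},
  ],
)

```text
time: 19.5
tool_pos: [0.4552, 0.2746, 0.3051]
tool_rot: [0.001, 1.0, -0.001, -0.0]
contact_force: [0.5, -0.0, -0.3]
gripper_width: 0.997
```

```bash
python3 -c "
from h import *
plan(.4549,.2750,.190,90)
im=manip.grab_frame('top');cv2.imwrite('pics/t3.png',cv2.resize(im[150:310,160:540],None,fx=2.1,fy=2.1,interpolation=cv2.INTER_CUBIC))"
```

```text
offset [ -0.3  -0.5 115.1] twist -0.002 jaw now -90.1 t 19.5 pos [0.4552 0.2746 0.3051] q6 1.98 grip 0.997 F [ 0.5 -0.  -0.3]
```

View pics/t3.png

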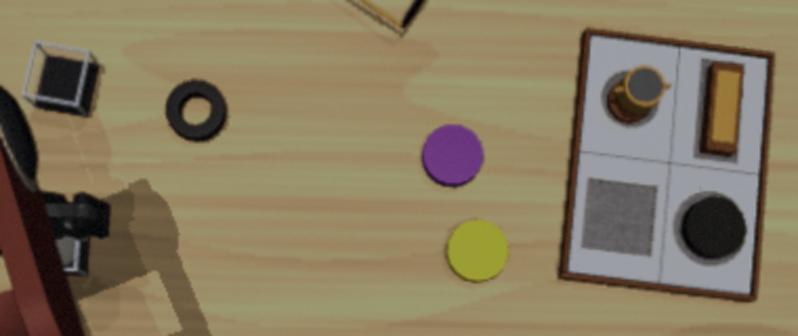

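The trophy stands in its hole (637,95). Now the cube.

play_rows(
  increments=[
    {"offset": [0,0,40],"twist": 0,"grip": 1},
    {"offset": [0,0,75],"twist": 0,"grip": 1},
    {"offset": [0,0,100],"twist": 0,"grip": 1},
    {"offset": [0,0,112],"twist": 0,"grip": 1},
    {"offset": [0,0,112],"twist": 0,"grip": 1},
  ],
)

```text
time: 19.97
tool_pos: [0.4541, 0.2728, 0.19]
tool_rot: [0.001, 1.0, -0.003, -0.003]
contact_force: [-1.3, 0.1, -0.1]
gripper_width: 0.998
```

play_rows(
  increments=[
    {"offset": [0,0,0],"twist": 0,"grip": 0.7},
    {"offset": [0,0,0],"twist": 0,"grip": 0.3},
    {"offset": [0,0,0],"twist": 0,"grip": 0.3},
    {"offset": [0,0,0],"twist": 0,"grip": 0.3},
    {"offset": [0,0,0],"twist": 0,"grip": 0.3},
  ],
)

```text
time: 20.38
tool_pos: [0.4563, 0.2755, 0.1962]
tool_rot: [-0.001, 1.0, -0.002, 0.002]
contact_force: [0.7, -0.4, 6.5]
gripper_width: 0.573
```

play_rows(
  increments=[
    {"offset": [0,0,0],"twist": 0,"grip": 0.3},
    {"offset": [0,0,0],"twist": 0,"grip": 0.3},
    {"offset": [0,0,0],"twist": 0,"grip": 0.3},
    {"offset": [0,0,0],"twist": 0,"grip": 0.3},
  ],
)

```text
time: 20.72
tool_pos: [0.4563, 0.2755, 0.1962]
tool_rot: [-0.001, 1.0, -0.002, 0.002]
contact_force: [-0.1, -0.7, 6.4]
gripper_width: 0.575
```

play_rows(
  increments=[
    {"offset": [0,0,-25],"twist": 0,"grip": 0.3},
    {"offset": [0,0,-55],"twist": 0,"grip": 0.3},
    {"offset": [0,0,-85],"twist": 0,"grip": 0.3},
    {"offset": [0,0,-115],"twist": 0,"grip": 0.3},
    {"offset": [0,0,-120],"twist": 0,"grip": 0.3},
  ],
)

```text
time: 21.13
tool_pos: [0.4563, 0.2757, 0.3204]
tool_rot: [-0.002, 1.0, -0.001, 0.005]
contact_force: [1.6, -0.3, 0.8]
gripper_width: 0.578
```

```bash
python3 -c "
from h import *
plan(*N['cube'],.30,84.1)
im=manip.grab_frame('scene');cv2.imwrite('pics/s5.png',cv2.resize(im[100:300,290:490],None,fx=2.5,fy=2.5,interpolation=cv2.INTER_CUBIC))"
```

```text
offset [ 36.7 491.2  18.6] twist 0.1 jaw now -90.2 t 21.1333 pos [0.4563 0.2757 0.3204] q6 1.98 grip 0.578 F [ 1.6 -0.3  0.8]
```

View pics/s5.png

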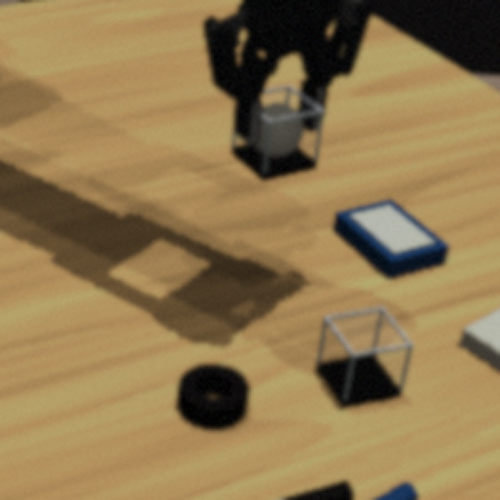

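The ball cube is held upright, and the empty cube and tape look untouched. Carry it.

play_rows(
  increments=[
    {"offset": [2,30,0],"twist": 0,"grip": 0.3},
    {"offset": [4,64,0],"twist": 0,"grip": 0.3},
    {"offset": [7,100,0],"twist": 0,"grip": 0.3},
    {"offset": [10,136,0],"twist": 0,"grip": 0.3},
    {"offset": [13,172,0],"twist": 0,"grip": 0.3},
  ],
)

```text
time: 21.6
tool_pos: [0.4664, 0.1015, 0.3116]
tool_rot: [0.0, 1.0, -0.001, -0.001]
contact_force: [0.6, -0.4, -0.5]
gripper_width: 0.572
```

play_rows(
  increments=[
    {"offset": [3,36,0],"twist": 0,"grip": 0.3},
    {"offset": [6,72,0],"twist": 0,"grip": 0.3},
    {"offset": [8,108,0],"twist": 0,"grip": 0.3},
    {"offset": [11,144,0],"twist": 0,"grip": 0.3},
    {"offset": [13,178,0],"twist": 0,"grip": 0.3},
  ],
)

```text
time: 22.02
tool_pos: [0.479, -0.0769, 0.3117]
tool_rot: [-0.0, 1.0, -0.002, -0.001]
contact_force: [1.2, 0.9, -0.3]
gripper_width: 0.576
```

play_rows(
  increments=[
    {"offset": [3,34,0],"twist": 0.02,"grip": 0.3},
    {"offset": [6,66,0],"twist": 0.04,"grip": 0.3},
    {"offset": [8,96,0],"twist": 0.06,"grip": 0.3},
    {"offset": [11,120,0],"twist": 0.08,"grip": 0.3},
    {"offset": [11,136,0],"twist": 0.1,"grip": 0.3},
  ],
)

```text
time: 22.43
tool_pos: [0.4899, -0.2132, 0.3116]
tool_rot: [-0.0, 0.999, -0.053, -0.001]
contact_force: [-0.0, 0.7, -0.7]
gripper_width: 0.576
```

play_rows(
  increments=[
    {"offset": [0,4,0],"twist": 0,"grip": 0.3},
    {"offset": [0,4,0],"twist": 0,"grip": 0.3},
    {"offset": [0,4,0],"twist": 0,"grip": 0.3},
  ],
)

```text
time: 22.68
tool_pos: [0.4895, -0.2145, 0.3122]
tool_rot: [-0.001, 0.999, -0.051, -0.001]
contact_force: [-0.1, 1.2, -0.7]
gripper_width: 0.574
```

```bash
python3 -c "
from h import *
plan(N['cube'][0]+.001,N['cube'][1],.206,84.1)"
```

```text
offset [  3.5   0.8 106.2] twist 0.0 jaw now -95.9 t 22.6833 pos [ 0.4895 -0.2145  0.3122] q6 1.12 grip 0.574 F [-0.1  1.2 -0.7]
```

play_rows(
  increments=[
    {"offset": [3,1,25],"twist": 0,"grip": 0.3},
    {"offset": [3,1,50],"twist": 0,"grip": 0.3},
    {"offset": [3,1,72],"twist": 0,"grip": 0.3},
    {"offset": [3,1,88],"twist": 0,"grip": 0.3},
    {"offset": [3,1,94],"twist": 0,"grip": 0.3},
  ],
)

```text
time: 23.1
tool_pos: [0.4915, -0.2143, 0.2159]
tool_rot: [-0.002, 0.999, -0.051, -0.003]
contact_force: [-0.5, 0.3, -1.1]
gripper_width: 0.574
```

play_rows(
  increments=[
    {"offset": [0,0,0],"twist": 0,"grip": 0.3},
    {"offset": [0,0,0],"twist": 0,"grip": 0.3},
    {"offset": [0,0,0],"twist": 0,"grip": 0.3},
  ],
)

```text
time: 23.35
tool_pos: [0.4935, -0.2164, 0.221]
tool_rot: [0.001, 0.999, -0.051, 0.001]
contact_force: [0.4, -0.6, -0.8]
gripper_width: 0.569
```

```bash
python3 -c "
from h import *
plan(N['cube'][0]+.001,N['cube'][1],.206,84.1)"
```

```text
offset [-0.8 -0.8 15. ] twist 0.001 jaw now -95.9 t 23.35 pos [ 0.4935 -0.2164  0.221 ] q6 1.12 grip 0.569 F [ 0.4 -0.6 -0.8]
```

play_rows(
  increments=[
    {"offset": [-0.5,-0.5,5],"twist": 0,"grip": 0.3},
    {"offset": [-0.5,-0.5,9],"twist": 0,"grip": 0.3},
    {"offset": [-0.5,-0.5,12],"twist": 0,"grip": 0.3},
    {"offset": [-0.5,-0.5,14.5],"twist": 0,"grip": 0.3},
    {"offset": [-0.5,-0.5,14.5],"twist": 0,"grip": 0.3},
  ],
)

```text
time: 23.77
tool_pos: [0.4925, -0.2161, 0.2053]
tool_rot: [-0.0, 0.999, -0.052, 0.0]
contact_force: [-1.7, 0.9, 2.7]
gripper_width: 0.576
```

play_rows(
  increments=[
    {"offset": [0,0,0],"twist": 0,"grip": 0.3},
    {"offset": [0,0,0],"twist": 0,"grip": 0.3},
  ],
)

```text
time: 23.93
tool_pos: [0.4925, -0.216, 0.2053]
tool_rot: [0.0, 0.999, -0.052, 0.0]
contact_force: [-1.1, 0.6, 2.8]
gripper_width: 0.576
```

Light floor contact at the expected height (0.2053). Release and retreat.

play_rows(
  increments=[
    {"offset": [0,0,0],"twist": 0,"grip": 0.62},
    {"offset": [0,0,0],"twist": 0,"grip": 0.7},
    {"offset": [0,0,0],"twist": 0,"grip": 0.74},
    {"offset": [0,0,0],"twist": 0,"grip": 0.74},
    {"offset": [0,0,0],"twist": 0,"grip": 0.74},
  ],
)

```text
time: 24.35
tool_pos: [0.4923, -0.2159, 0.2048]
tool_rot: [-0.0, 0.999, -0.052, -0.0]
contact_force: [-0.1, 0.1, -0.3]
gripper_width: 0.735
```

play_rows(
  increments=[
    {"offset": [0,0,-20],"twist": 0,"grip": 0.74},
    {"offset": [0,0,-50],"twist": 0,"grip": 0.74},
    {"offset": [0,0,-80],"twist": 0,"grip": 0.74},
    {"offset": [0,0,-110],"twist": 0,"grip": 0.74},
    {"offset": [0,0,-140],"twist": 0,"grip": 0.74},
  ],
)

```text
time: 24.77
tool_pos: [0.4922, -0.2158, 0.3462]
tool_rot: [-0.0, 0.999, -0.052, -0.0]
contact_force: [0.3, 0.3, 1.1]
gripper_width: 0.741
```

play_rows(
  increments=[
    {"offset": [-20,-180,0],"twist": 0,"grip": 0.74},
    {"offset": [-20,-180,0],"twist": 0,"grip": 0.74},
    {"offset": [-20,-180,0],"twist": 0,"grip": 0.74},
    {"offset": [-20,-180,0],"twist": 0,"grip": 0.74},
    {"offset": [-20,-180,0],"twist": 0,"grip": 0.74},
  ],
)

```text
time: 25.18
tool_pos: [0.4904, -0.0311, 0.3449]
tool_rot: [-0.001, 0.999, -0.05, 0.0]
contact_force: [0.4, -0.5, -0.4]
gripper_width: 0.742
```

play_rows(
  increments=[
    {"offset": [0,-60,0],"twist": 0,"grip": 0.74},
    {"offset": [0,-60,0],"twist": 0,"grip": 0.74},
    {"offset": [0,-60,0],"twist": 0,"grip": 0.74},
    {"offset": [0,-60,0],"twist": 0,"grip": 0.74},
  ],
)

```text
time: 25.52
tool_pos: [0.4971, 0.0256, 0.3449]
tool_rot: [0.0, 0.999, -0.05, -0.0]
contact_force: [0.2, 0.3, -0.6]
gripper_width: 0.74
```

```bash
python3 - <<'E'
from h import *
t=manip.grab_frame('top');s=manip.grab_frame('scene')
o=np.zeros((590,798,3),np.uint8);o[:300,:798]=cv2.resize(t[160:303,160:540],(798,300),interpolation=cv2.INTER_CUBIC)
o[300:590,:]=cv2.resize(s[240:380,80:465],(798,290),interpolation=cv2.INTER_CUBIC)
cv2.imwrite('pics/end.png',o)
for q,n in(("puck","puck"),("trophy","trophy"),("ball_cube","cube"),("plaque","plaque"),("empty_cube",0),("tape",0)):
  for cam in("top","scene"):
    for d in manip.tip_of(q,cam)[:4]:
        P=w(cam,d["xyz"])
        if not n or np.linalg.norm(P[:2]-N[n])<.06: print(q,cam,round(d["p"],2),P.round(4),N.get(n))
plan(.4,0,.3,90)
E
```

```text
puck top 0.77 [ 0.4851 -0.2927  0.0088] (0.4834, -0.296)
puck scene 0.98 [ 0.4825 -0.2958  0.0071] (0.4834, -0.296)
trophy top 0.86 [ 0.5937 -0.226   0.0115] (0.5982, -0.2265)
trophy scene 0.75 [ 0.5981 -0.2238  0.0085] (0.5982, -0.2265)
ball_cube scene 0.96 [ 0.49   -0.2182  0.0081] (0.4918, -0.2155)
plaque top 0.97 [ 0.5895 -0.3084  0.0083] (0.5898, -0.3071)
plaque scene 0.83 [ 0.5935 -0.3082  0.0076] (0.5898, -0.3071)
empty_cube top 0.78 [0.596  0.2796 0.0024] None
empty_cube scene 0.83 [6.036e-01 2.771e-01 2.000e-04] None
tape top 0.92 [5.800e-01 1.607e-01 5.000e-04] None
tape top 0.54 [ 0.5974 -0.2271  0.0027] None
offset [-94.1  34.7  44.9] twist -0.103 jaw now -95.9 t 26.2167 pos [0.4972 0.0248 0.3449] q6 1.57 grip 0.738 F [ 0.2 -0.2  0.5]
```

View pics/end.png

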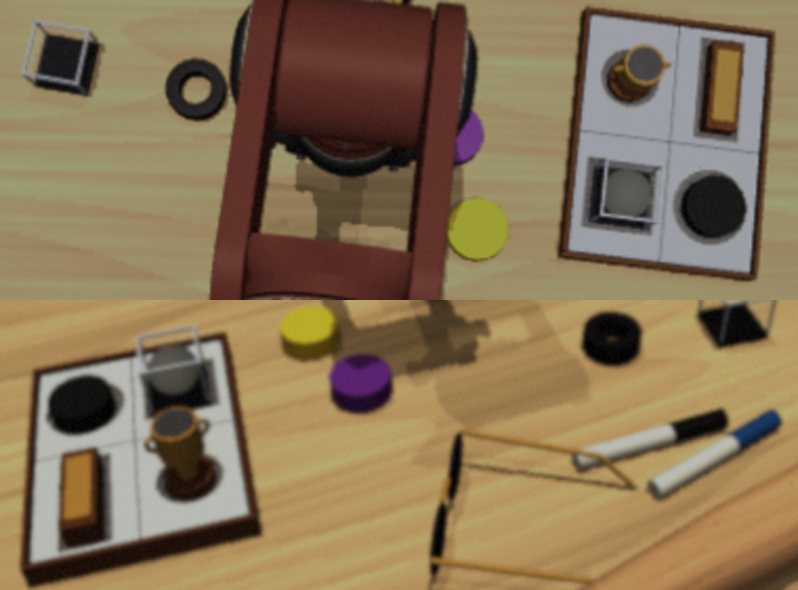

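Both views show all four items upright in their own cut-outs, at heights matching the floor (0.009 m). The look-alikes are unmoved. Handing in.

```bash
python3 -c "
from plant import manip
print(manip.job_done())"
```

```text
the job is handed in; nothing more can be done
None
```

I packed the puck, plaque, trophy and ball cube into their own cut-outs, released them and backed the arm away. I handed the job in at about 26 s, and no verdict was reported.

- **Placement:** The last look put each item within about 5 mm of its cut-out centre and at floor height, with undersides 7–12 mm above the table against the expected 9 mm. All four looked upright in both views.
- **Left alone:** The empty cube and the tape read within 3 mm of their first top-view positions. In the pictures the purple and yellow discs had not visibly moved either.
- **Disagreements:** The top view placed the trophy 4.5 mm off centre, while the scene view put it within 3 mm. The top camera's network missed the ball cube, so its position rests on the scene view and the picture. It also reported a false "tape" on the trophy's spot, with a low score.

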